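# Hang the serving paddles on the sprung hook

### The job

The small wooden serving paddle already hangs loosely on the stand's hook; hang the other two from the rack on the same hook in front of it, first the medium one, then the large one. Press each gently back against what hangs behind it, and the large one against the sprung stop far enough to come down behind the hook's upturned lip, so that all three end flush together, hanging straight down on the bar. Leave the mug, the jar and the bowl where they are.

Things in the scene. Friction and masses are not known exactly. Their poses are not given: they have to be found in the camera images.
- stand_ref (a point): Steel hook on a stand. Where the eye centre of a hanging paddle belongs in height and sideways: 201 mm above the table, on the hook's middle plane. z up; the hook's tip points along -x, roughly to the robot; paddles are threaded on in +x, their x along this x. An eye passes over the lip with its centre 10 to 18 mm above this point (14 is the middle), and hangs on the bar when level with it.
- bar_top (a point): Point 14 mm above stand_ref, on top of the hook's level bar (12 mm wide, 10 mm thick). At the tip a lip 8 mm thick rises 10 mm above the bar, crest round. The bar yields 0.2 mm per N downwards. It is clamped farther in or out each time, not reported: the lip's inner face is 8 to 40 mm to -x of this point, the stop always 52.5 mm behind the lip. It must be felt.
- post_top (a point): Top of the post, 39 mm higher than stand_ref and 100 mm to its +x. In front of it, on the bar, is a sprung stop plate 36 mm wide, 56 mm tall, facing -x. The free gap lip to stop, 52.5 mm, is 1.5 mm less than three paddles: the last must be pressed back and lowered while pressed. Spring: 2 N (friction) to start, 3 N more per mm. About 9 N is right; over 18 N on the small paddle, or 25 N on another, harms the hook.
- stand: The stand with all it carries (hook, lip, stop), fixed to the table; dark wooden foot 190 by 130 by 15 mm. Origin on the table, 201 mm below stand_ref; same axes. The stop plate is centred 11 mm above stand_ref in height.
- rack: Dark wooden rack fixed to the table, base 170 (x) by 100 (y) by 15 mm high. Origin: centre of its underside. Two slots at x = -45 and +45 mm, each of four dowels 70 mm tall in front of and behind a paddle with 1.5 mm play. The paddles stand on the base, their x along the rack's x, and are drawn straight up.
- small_eye (a point): Plain light wooden serving paddle, the small one, 18 mm thick (x), hanging loosely on the bar at the start. Blade 90 mm wide (y), 70 mm tall; above it a neck 44 mm wide (y), 76 mm tall, to be gripped across its width from above, with an upright eye 22 mm wide, 28 mm high through it. This point is the eye's centre, 110 mm above the lower edge, 36 mm below the top; z up, x square to the board. About 100 g.
- medium_eye (a point): Plain light wooden serving paddle, the medium one, 18 mm thick (x), upright in either slot of the rack. Blade 110 mm wide (y), 90 mm tall; above it a neck 52 mm wide (y), 76 mm tall, to be gripped across its width from above, with an upright eye 22 mm wide, 28 mm high through it. This point is the eye's centre, 130 mm above the lower edge, 36 mm below the top; z up, x square to the board. About 140 g.
- large_eye (a point): Plain light wooden serving paddle, the large one, 18 mm thick (x), upright in either slot of the rack. Blade 130 mm wide (y), 110 mm tall; above it a neck 60 mm wide (y), 76 mm tall, to be gripped across its width from above, with an upright eye 22 mm wide, 28 mm high through it. This point is the eye's centre, 150 mm above the lower edge, 36 mm below the top; z up, x square to the board. About 180 g.
- mug_mid (a point): White mug, 76 mm across, 85 mm tall, bystander; point half-way up its middle.
- jar_mid (a point): Amber glass jar with a steel lid, 56 mm across, 90 mm tall, bystander; point half-way up its middle.
- bowl_mid (a point): Small blue bowl, 80 mm across, 40 mm tall, bystander; point half-way up its middle.
Not all that is in view belongs to the job. Leave any purple look-alike of the part that bears large_eye alone.

How it is judged:
By the outcome, as a careful person would: the job done as asked, in the order asked, and still so for the second after the job is handed in, with the robot touching nothing.
It also fails if it takes over 72 s, if anything falls off the work surface, if the arm or the gripper's body presses on something with over 40 N, if the wrist force passes 120 N, or if a joint passes its speed limit or range.

### The arm

A 7-joint arm with a two-finger parallel gripper is mounted at the origin on the work surface. World frame = base frame: x ahead of the robot, y to its left, z up, the work surface at z = 0. Lengths are in m, angles in rad, forces in N, time in s.
With the tool pointing down it reaches from about 0.4 to 0.85 m from the base axis. Payload 4.5 kg.
Tool frame: the origin (TCP) lies midway between the tips of the shut fingers; the grasp point (between the pads) lies 19 mm behind it; z points along the fingers, y is the line along which they close (so a half turn about z gives the same grasp; the last joint's range is limited). The gripper opens to 88 mm and grips with 3 to 60 N. Pads are 18 mm wide; open, the fingers measure 123 mm over their backs; the gripper's body (75 mm by 187 mm) begins 45 mm behind the grasp point.
Start: joints at [1.222, 0.689, -0.195, 1.565, 0.157, 0.902, -0.215], TCP at [0.233, -0.58, 0.209] pointing down, gripper open.
Joint ranges: [-3.01, 3.01], [-0.46, 2.08], [-1.47, 1.51], [0.13, 2.56], [-1, 4.14], [0.04, 2.09], [-2.66, 2.66]. Speed limits (rad/s): [2.57, 2.57, 3.14, 3.14, 3.14, 3.14, 3.14].

### API

Orientations are given as a rotation vector (axis times angle).
In Python, from plant import r, optics gives the robot as it stands.
- The arm moves only by the tool play_rows, never from a script. Its argument "moves" is a list of rows, each a list of 3 entries, a list of its own where there are three numbers: the turn, a rotation vector about the tool's x, y, z in degrees, then the shift along the tool's x, y, z in cm, then the closure, from -1 (fully open) to 1 (shut), so that 0 is half open. A call has 1 to 5 rows; each row shifts and turns the commanded pose from where the row before left it, along the tool's axes as they then stand; what a row does not reach is not made up. A row lasts 1/8 s, in which the tool goes at most 62.5 mm and 10.7 degrees, less where a joint would pass 70% of its speed; a pose out of reach is approached as far as the arm can. A call with a gripper value outside its range is refused whole. The fingers move at their own pace and stop on an object; the grip force is fixed at half the most. Time passes only in rows, so rows that do not move let the fingers close. It gives the time, the measured TCP pose, the force, the opening and the grip force at its end, in the units of the state.
- r.state(): the state, without advancing time (a new reading comes with each control period).
- optics.grab_frame(name): name is "scene" or "top" or "wrist"; returns the picture (384x512x3 uint8, blue, green, red); there is no depth.
- optics.camera_info(name): a dict with "intrinsics" (3x3 intrinsics, pixels), "D" ([k1, k2, p1, p2, k3] as OpenCV has them; the pictures are not rectified), "R" (3x3) and "t" (3): a world point X has camera coordinates R X + t. Camera axes: x right, y down, z forward; pixel columns grow to the right and rows downward; lengths in m; the calibration is good to about 2 mm. A picture is of the moment at which its call begins: read the wrist's pose just before it. camera_info takes no time and is no camera call; for the wrist camera it gives the pose at the moment of the call.
- r.finish_job(): hands the job in; it is judged then, once.
The state is a dict: "time": time; "joints": joint angles; "dq": joint speeds; "joint_efforts": joint torques, N m; "ee_pos": TCP position; "tcp_rot": TCP orientation; "force": force on the tool from outside, world axes, zero at the start; "ft_torque": the same for the moment, N m; "finger_gap": opening from 0.0 (shut) to 1.0 (fully open); "finger_force": force on a finger pad.
Only numpy, scipy, OpenCV 4.12 (cv2) and the standard library are available. Lean on these libraries where they do the work, as an engineer would, in place of code of your own. Each camera call takes 0.05 s, during which the arm holds its last target. There are 200 camera calls.

## Working session

There is one attempt and no reset: what is moved stays moved. The work goes in short steps, Python scripts to look and compute and a tool call to move; the robot and the scene stay as the last step left them, time stands still between calls to the robot, and variables do not carry over. Pictures are saved under pics/ and viewed, at most 10 in all, crops included, and the job is handed in when it is done.

Besides the shell and the picture viewer there is one more tool, called after ">>>" as name(argument=value, ...), one argument or row to a line, values as JSON. play_rows: Moves the arm, as the interface text tells. Its arguments: {"type":"object","properties":{"moves":{"type":"array"}},"required":["moves"]}

```bash
mkdir -p pics; ls
python3 - <<'E'
from plant import r, optics
import cv2
print(r.state())
for n in("scene","top"):
    cv2.imwrite(f"pics/{n}0.png",optics.grab_frame(n))
    c=optics.camera_info(n);print(n,c)
E
```

```text
pics
{'time': 0.0, 'joints': array([ 1.22182941,  0.69002154, -0.19449553,  1.56630623,  0.15729581,
        0.90247007, -0.21512962]), 'dq': array([-0.00068755, -0.00069609, -0.00031144, -0.00068754, -0.00012202,
        0.00117174, -0.00083004]), 'joint_efforts': array([-1.74560391e-04, -5.27550709e+01, -1.26711946e+00, -1.53421658e+01,
       -5.27028262e-02,  6.62860766e-03,  1.70179605e-04]), 'ee_pos': array([ 0.23312762, -0.57917966,  0.20859623]), 'tcp_rot': array([-3.08250258e+00, -5.97303068e-01,  7.42248468e-04]), 'force': array([ 0.11000715, -0.62517536,  0.02725491]), 'ft_torque': array([ 0.01567622, -0.01202134,  0.00304434]), 'finger_force': 0.0, 'finger_gap': 1.0013113418882322}
scene {'intrinsics': array([[402.93941663,   0.        , 250.93104931],
       [  0.        , 402.93941663, 190.55451735],
       [  0.        ,   0.        ,   1.        ]]), 'D': array([-0.00271143,  0.        ,  0.        ,  0.        ,  0.        ]), 'R': array([[ 0.15992484,  0.98712847, -0.00119255],
       [ 0.73781073, -0.12033525, -0.66419482],
       [-0.65578913,  0.10534137, -0.74755857]]), 't': array([-0.01035102, -0.3548332 ,  1.33648864])}
top {'intrinsics': array([[399.66476982,   0.        , 254.72113981],
       [  0.        , 399.66476982, 188.74357092],
       [  0.        ,   0.        ,   1.        ]]), 'D': array([-0.00280522,  0.        ,  0.        ,  0.        ,  0.        ]), 'R': array([[ 0.01865151, -0.99977298,  0.01030105],
       [-0.99818624, -0.01920977, -0.05705446],
       [ 0.05723939, -0.00921822, -0.99831792]]), 't': array([-0.08299661,  0.59745667,  1.06987087])}
```

View pics/scene0.png

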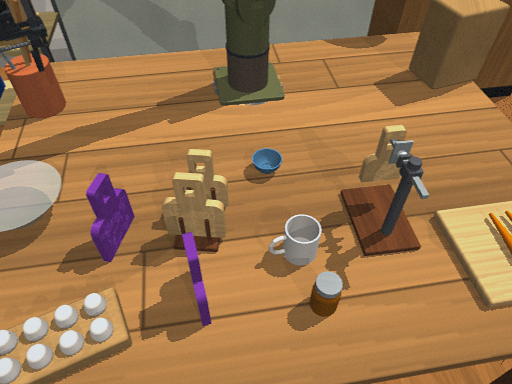

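View pics/top0.png

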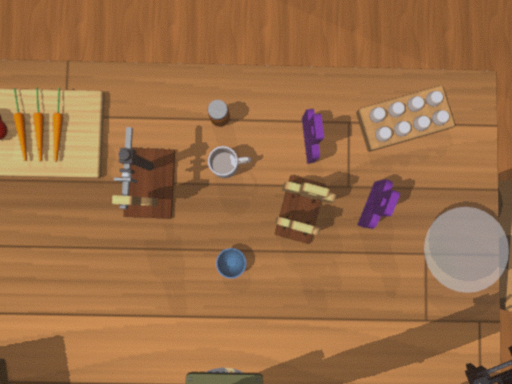

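The scene picture shows the rack at about (200,210), the stand post at about (400,200) and the small paddle at (385,155). The top picture shows the paddles in the rack at (310,190) and (298,227), and the hook at (124,180). I'll enlarge these next.

Run:
```python
import cv2,numpy as np
s=cv2.imread("pics/scene0.png");t=cv2.imread("pics/top0.png")
f=lambda a,x,y,w,h,k:cv2.resize(a[y:y+h,x:x+w],None,fx=k,fy=k,interpolation=cv2.INTER_CUBIC)
a=np.hstack([f(s,155,140,80,120,5),f(s,335,115,100,150,4)[:600]])
b=np.hstack([f(t,265,165,80,85,5),f(t,95,115,95,106,4)[:425]])
print(a.shape,b.shape)
cv2.imwrite("pics/a.png",a);cv2.imwrite("pics/b.png",np.ascontiguousarray(b[:424]) if 0 else b)
```

```text
Traceback (most recent call last):
ValueError: all the input array dimensions except for the concatenation axis must match exactly, but along dimension 0, the array at index 0 has size 425 and the array at index 1 has size 424
```

Run:
```python
import cv2,numpy as np
s=cv2.imread("pics/scene0.png");t=cv2.imread("pics/top0.png")
f=lambda a,x,y,w,h,k:cv2.resize(a[y:y+h,x:x+w],None,fx=k,fy=k,interpolation=cv2.INTER_CUBIC)
a=np.hstack([f(s,155,140,80,120,5),f(s,335,115,100,150,4)])
b=np.hstack([f(t,265,165,80,85,5)[:424],f(t,95,115,95,106,4)])
cv2.imwrite("pics/a.png",a);cv2.imwrite("pics/b.png",b)
```

```text
(no output)
```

View pics/a.png

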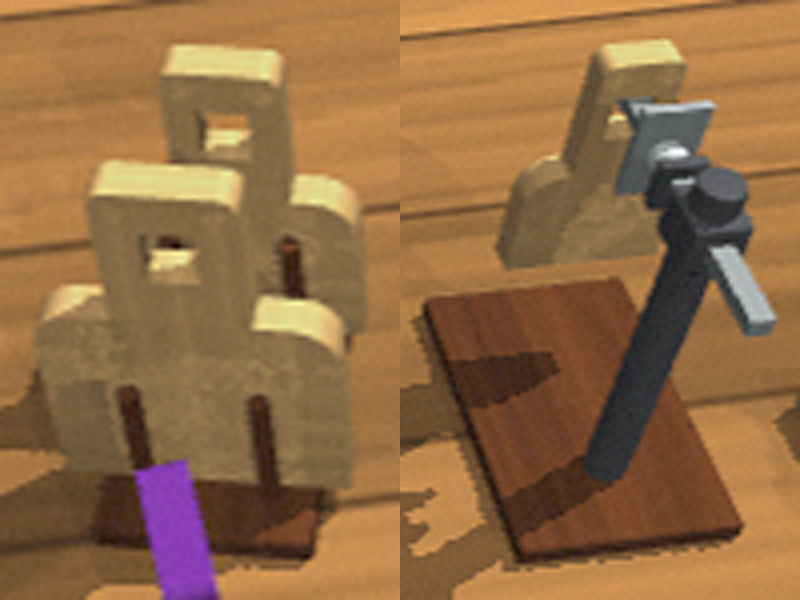

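View pics/b.png

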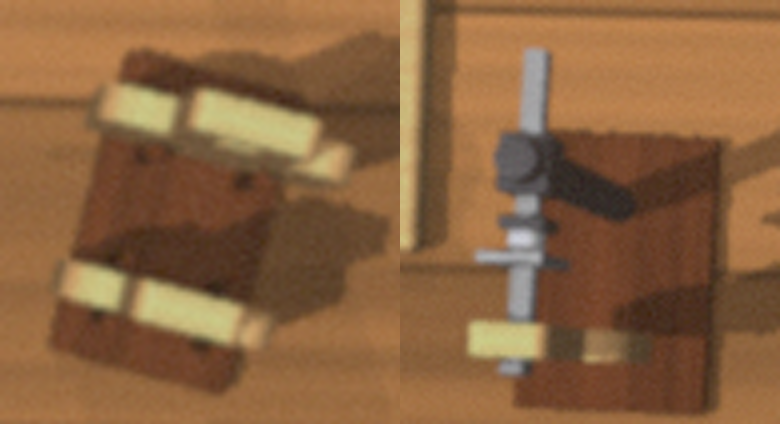

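Left crop of a.png: the larger paddle is in the far rack slot and the medium one in the slot nearer the robot. Neck-top faces show at (255,120) and (187,310) in the left half of b.png. The hook lip is at (510,370), the post top at (520,158) and the small paddle's top at (505,340).

```bash
cat > h.py <<'E'
from plant import r, optics
import cv2,numpy as np
from scipy.spatial.transform import Rotation as Ro
def cast(ci,px,z):
    p=cv2.undistortPoints(np.array([[px]],float),np.array(ci["intrinsics"]),np.array(ci["D"]))[0,0]
    R=np.array(ci["R"]);t=np.array(ci["t"]);c=-R.T@t;d=R.T@np.r_[p,1]
    return c+d*(z-c[2])/d[2]
def proj(ci,X):
    R=np.array(ci["R"]);return cv2.projectPoints(np.array(X,float).reshape(-1,3),cv2.Rodrigues(R)[0],np.array(ci["t"],float),np.array(ci["intrinsics"]),np.array(ci["D"]))[0][:,0]
E
python3 - <<'E'
from h import *
np.set_printoptions(precision=4,suppress=True)
c=optics.camera_info("top")
L=lambda u,v:((u+.5)/5-.5+265,(v+.5)/5-.5+165)
S=lambda u,v:((u-400+.5)/4-.5+95,(v+.5)/4-.5+115)
for n,p,z in [("large topL",L(193,105),.201),("large topR",L(320,138),.201),("med L",L(135,292),.181),("med R",L(242,322),.181),
 ("rack TL",L(128,52),.015),("rack BL",L(52,345),.015),("rack BR",L(232,392),.015),
 ("lip",S(511,372),.225),("barback",S(537,50),.21),("post",S(519,160),.24),("small L",S(470,340),.237),("smallR",S(545,340),.237),("plateL",S(475,256),.24),("plateR",S(568,264),.24),
 ("footTR",S(720,140),.015),("footBR",S(708,412),.015),("footBL",S(515,405),.015)]:
    print(n,cast(c,p,z))
# wrist cam offset
s=r.state();w=optics.camera_info("wrist");R=np.array(w["R"]);cw=-R.T@np.array(w["t"])
T=Ro.from_rotvec(s["tcp_rot"]).as_matrix()
print("cam in tool",T.T@(cw-s["ee_pos"]),"\n",T.T@R.T,"\ntool\n",T,w["intrinsics"][0])
E
```

```text
large topL [ 0.5976 -0.1796  0.201 ]
large topR [ 0.5838 -0.2374  0.201 ]
med L [ 0.5122 -0.1565  0.181 ]
med R [ 0.4994 -0.206   0.181 ]
rack TL [ 0.6386 -0.168   0.015 ]
rack BL [ 0.4783 -0.1289  0.015 ]
rack BR [ 0.4547 -0.2269  0.015 ]
lip [0.5401 0.219  0.225 ]
barback [0.7214 0.216  0.21  ]
post [0.6548 0.2142 0.24  ]
small L [0.5569 0.2379 0.237 ]
smallR [0.5576 0.1975 0.237 ]
plateL [0.6022 0.2359 0.24  ]
plateR [0.5988 0.1857 0.24  ]
footTR [0.7021 0.1495 0.015 ]
footBR [0.5163 0.152  0.015 ]
footBL [0.5186 0.2826 0.015 ]
cam in tool [ 0.0685  0.0001 -0.1756] 
 [[ 0.0007 -0.9641 -0.2657]
 [ 1.      0.0006  0.0005]
 [-0.0003 -0.2657  0.9641]] 
tool
 [[ 0.9276  0.3736 -0.0007]
 [ 0.3736 -0.9276  0.0014]
 [-0.0001 -0.0016 -1.    ]] [322.6425   0.     257.3519]
```

>>> play_rows(
  moves=[
    [[0,0,8.9],[0,0,-2.5],-1],
    [[0,0,8.9],[0,0,-2.5],-1],
    [[0,0,8.9],[0,0,-2.5],-1],
    [[0,0,8.9],[0,0,-2.5],-1],
    [[0,0,0],[2.1,-5.6,0],-1],
  ],
)

```text
time: 0.72
ee_pos: [0.2643, -0.5344, 0.3108]
tcp_rot: [3.111, -0.388, 0.0]
force: [1.2, 1.2, -0.6]
finger_gap: 0.997
finger_force: 0.0
```

>>> play_rows(
  moves=[
    [[0,0,0],[2.1,-5.6,0],-1],
    [[0,0,0],[2.1,-5.6,0],-1],
    [[0,0,0],[2.1,-5.6,0],-1],
    [[0,0,0],[2.1,-5.6,0],-1],
    [[0,0,0],[2.1,-5.6,0],-1],
  ],
)

```text
time: 1.35
ee_pos: [0.4359, -0.2812, 0.3092]
tcp_rot: [-3.119, 0.374, 0.001]
force: [0.8, -0.2, 0.2]
finger_gap: 1.004
finger_force: 0.0
```

>>> play_rows(
  moves=[
    [[0,0,0],[2.3,-5.6,0],-1],
    [[0,0,0],[2.3,-5.6,0],-1],
    [[0,0,0],[0,0,0],-1],
  ],
)

```text
time: 1.72
ee_pos: [0.5093, -0.1787, 0.3089]
tcp_rot: [-3.118, 0.356, -0.001]
force: [-0.7, -0.6, 0.4]
finger_gap: 0.998
finger_force: 0.0
```

Run:
```python
from h import *
np.set_printoptions(precision=4,suppress=True)
s=r.state();c=optics.camera_info("wrist")
im=optics.grab_frame("wrist")
print(s["time"],s["ee_pos"],s["tcp_rot"],np.round(s["force"],2))
T=Ro.from_rotvec(s["tcp_rot"]).as_matrix();print("yaw",np.degrees(np.arctan2(T[1,0],T[0,0])))
print(proj(c,[[.5058,-.183,.181],[.59,-.208,.201]]))
cv2.imwrite("pics/w1.png",im)
np.save("w1.npy",im)
import pickle;pickle.dump({k:np.array(v) for k,v in c.items()},open("w1.pkl","wb"))
```

```text
1.725 [ 0.5093 -0.1787  0.3089] [-3.1176  0.3563 -0.0009] [-0.67 -0.59  0.43]
yaw -13.03962916086834
[[262.942  176.408 ]
 [270.2013  79.8518]]
```

View pics/w1.png

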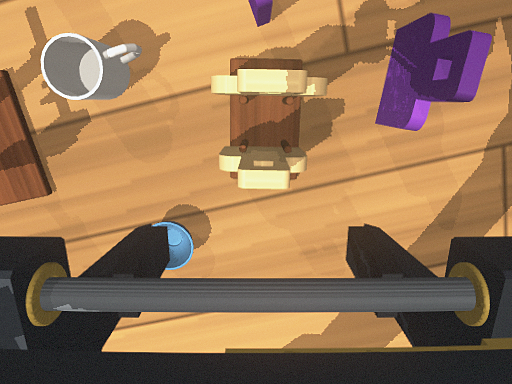

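The wrist view shows the rack square to the picture. The medium neck top is at about (264,179) and the large one at (269,81). The gripper lines up with both.

Run:
```python
from h import *
import pickle
np.set_printoptions(precision=4,suppress=True)
c=pickle.load(open("w1.pkl","rb"));im=np.load("w1.npy")
hsv=cv2.cvtColor(im,cv2.COLOR_BGR2HSV)
print(hsv[179,264],hsv[160,232],hsv[160,264],hsv[81,269],hsv[86,220],hsv[100,310])
for n,(x0,y0,x1,y1),z in [("med",(205,135,320,200),.181),("lar",(200,55,340,110),.201)]:
    m=((hsv[...,2]>210)&(hsv[...,1]<110)).astype(np.uint8)
    roi=m[y0:y1,x0:x1]
    for row in range(0,y1-y0,3):
        x=np.nonzero(roi[row])[0]
        if len(x)>8: print(n,row+y0,x.min()+x0,x.max()+x0,len(x))
```

```text
[ 31  54 245] [ 31  44 246] [ 17 107 148] [ 31  54 245] [ 29  67 244] [ 15 134 129]
med 156 219 240 22
med 159 219 239 21
med 162 220 301 30
med 165 219 302 30
med 168 220 300 28
med 171 230 299 66
med 174 238 287 50
med 177 238 287 50
med 180 238 287 50
med 183 238 287 50
med 186 238 286 49
lar 70 238 300 51
lar 73 238 300 51
lar 76 211 290 76
lar 79 212 296 77
lar 82 212 298 86
lar 85 211 314 80
lar 88 212 314 84
lar 91 212 315 84
lar 94 300 313 14
```

Run:
```python
from h import *
import pickle
np.set_printoptions(precision=4,suppress=True)
c=pickle.load(open("w1.pkl","rb"))
for n,p,z in [("mL",(237.5,179),.181),("mR",(292,179),.181),("mtop",(264.5,170),.181),("mbot",(264.5,188.5),.181),("lL",(236,81),.201),("lR",(302.5,81),.201),("lt",(269,69.5),.201),("lb",(269,91.5),.201),
 ("bTL",(230,59),.015),("bTR",(303,59),.015)]: print(n,cast(c,p,z))
```

```text
mL [ 0.5088 -0.1584  0.181 ]
mR [ 0.497  -0.2098  0.181 ]
mtop [ 0.5116 -0.1859  0.181 ]
mbot [ 0.4937 -0.1818  0.181 ]
lL [ 0.5956 -0.1799  0.201 ]
lR [ 0.5831 -0.2342  0.201 ]
lt [ 0.5983 -0.2088  0.201 ]
lb [ 0.581 -0.205  0.201]
bTL [ 0.6383 -0.1692  0.015 ]
bTR [ 0.6159 -0.2664  0.015 ]
```

>>> play_rows(
  moves=[
    [[0,0,0],[-0.5,0.7,3],-1],
    [[0,0,0],[0,0,5],-1],
    [[0,0,0],[0,0,5],-1],
    [[0,0,0],[0,0,4.2],-1],
    [[0,0,0],[0,0,0],-1],
  ],
)

```text
time: 2.4
ee_pos: [0.4965, -0.1917, 0.1351]
tcp_rot: [-3.119, 0.378, 0.012]
force: [-0.6, -0.7, 0.3]
finger_gap: 0.997
finger_force: 0.0
```

>>> play_rows(
  moves=[
    [[0,0,0],[0,0,0],1],
    [[0,0,0],[0,0,0],1],
    [[0,0,0],[0,0,0],1],
    [[0,0,0],[0,0,0],1],
    [[0,0,0],[0,0,0],1],
  ],
)

```text
time: 3.02
ee_pos: [0.5007, -0.1906, 0.1381]
tcp_rot: [3.119, -0.373, 0.003]
force: [1.3, 1.4, 5.3]
finger_gap: 0.584
finger_force: 29.9
```

>>> play_rows(
  moves=[
    [[0,0,0],[0,0,-2.5],1],
    [[0,0,0],[0,0,-4.4],1],
    [[0,0,0],[0,0,-4.4],1],
    [[0,0,-6.3],[0,0,0],1],
    [[0,0,-6.3],[0,0,0],1],
  ],
)

```text
time: 3.65
ee_pos: [0.4996, -0.1909, 0.2508]
tcp_rot: [3.141, -0.024, 0.0]
force: [-1.1, -0.6, -1.8]
finger_gap: 0.586
finger_force: 29.9
```

>>> play_rows(
  moves=[
    [[0,0,0],[-0.1,-4,0],1],
    [[0,0,0],[-0.1,-5.5,0],1],
    [[0,0,0],[-0.1,-5.5,0],1],
    [[0,0,0],[-0.1,-5.5,0],1],
    [[0,0,0],[-0.1,-5.5,0],1],
  ],
)

```text
time: 4.28
ee_pos: [0.4992, 0.0706, 0.2501]
tcp_rot: [3.141, -0.03, -0.001]
force: [1.2, -0.0, -1.6]
finger_gap: 0.587
finger_force: 29.9
```

>>> play_rows(
  moves=[
    [[0,0,0],[-0.1,-5.5,0],1],
    [[0,0,0],[-0.1,-5.5,0],1],
    [[0,0,0],[0,-3.5,0],1],
    [[0,0,0],[0,0,0],1],
    [[0,0,0],[0,0,0],1],
  ],
)

```text
time: 4.9
ee_pos: [0.5003, 0.2128, 0.2499]
tcp_rot: [3.139, -0.031, -0.001]
force: [0.1, 0.2, -1.1]
finger_gap: 0.587
finger_force: 29.9
```

Run:
```python
from h import *
import pickle
np.set_printoptions(precision=4,suppress=True)
s=r.state();c=optics.camera_info("wrist")
im=optics.grab_frame("wrist")
print(s["time"],s["ee_pos"],s["tcp_rot"],np.round(s["force"],2))
T=Ro.from_rotvec(s["tcp_rot"]).as_matrix();print("yaw",np.degrees(np.arctan2(T[1,0],T[0,0])))
cv2.imwrite("pics/w2.png",im)
pickle.dump({k:np.array(v) for k,v in c.items()},open("w2.pkl","wb"))
```

```text
4.9 [0.5003 0.2128 0.2499] [ 3.1394 -0.0308 -0.0014] [ 0.15  0.19 -1.12]
yaw -1.1260311842927664
```

View pics/w2.png

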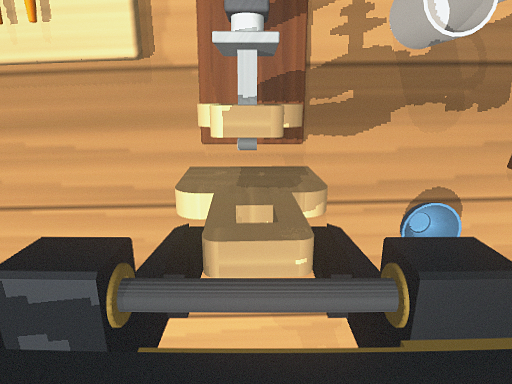

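The wrist view shows the bar at columns 237–257 with the lip at rows 138–150. The small paddle's top is at (247,121) and the stop plate's front edge is at row 45. The held medium paddle is centred on column 258.

Run:
```python
from h import *
import pickle
np.set_printoptions(precision=4,suppress=True)
c=pickle.load(open("w2.pkl","rb"))
for n,p,z in [("barL",(237,75),.215),("barR",(257.5,75),.215),("lipL",(237.5,144),.225),("lipR",(257.5,144),.225),("lip outer",(247,150),.215),("lip far",(247,138),.225),("small L",(210.5,121),.237),("sR",(284.5,121),.237),("s far",(247,105),.237),("s near",(247,137),.237),
 ("plate face",(247,45),.24),("plL",(212,38),.24),("plR",(280,38),.24),("heldL",(203,250),.293),("heldR",(313,250),.293),("heldfar",(258,228),.293)]: print(n,cast(c,p,z))
```

```text
barL [0.5842 0.2236 0.215 ]
barR [0.5839 0.2109 0.215 ]
lipL [0.5427 0.2242 0.225 ]
lipR [0.5425 0.2118 0.225 ]
lip outer [0.5373 0.2187 0.215 ]
lip far [0.5463 0.2182 0.225 ]
small L [0.5578 0.2385 0.237 ]
sR [0.557 0.196 0.237]
s far [0.5663 0.2173 0.237 ]
s near [0.5482 0.2178 0.237 ]
plate face [0.5976 0.2164 0.24  ]
plL [0.6014 0.2349 0.24  ]
plR [0.6007 0.1987 0.24  ]
heldL [0.5043 0.2372 0.293 ]
heldR [0.5033 0.1877 0.293 ]
heldfar [0.5144 0.2123 0.293 ]
```

>>> play_rows(
  moves=[
    [[0,0,0],[0,-0.5,2.2],1],
    [[0,0,0],[0,0,2],1],
    [[0,0,0],[0,0,0],1],
    [[0,0,0],[1,0,0],1],
    [[0,0,0],[1,0,0],1],
  ],
)

```text
time: 5.58
ee_pos: [0.5223, 0.2187, 0.2094]
tcp_rot: [-3.141, 0.031, -0.004]
force: [-0.0, -0.4, -1.0]
finger_gap: 0.588
finger_force: 29.9
```

>>> play_rows(
  moves=[
    [[0,0,0],[0.8,0,0],1],
    [[0,0,0],[0.7,0,0],1],
    [[0,0,0],[0.7,0,0],1],
    [[0,0,0],[0.7,0,0],1],
    [[0,0,0],[0,0,0],1],
  ],
)

```text
time: 6.2
ee_pos: [0.5502, 0.2184, 0.2083]
tcp_rot: [-3.141, 0.03, -0.001]
force: [-0.6, 0.7, -1.0]
finger_gap: 0.588
finger_force: 29.9
```

>>> play_rows(
  moves=[
    [[0,0,0],[0.5,0,0],1],
    [[0,0,0],[0.5,0,0],1],
    [[0,0,0],[0.2,0,0],1],
    [[0,0,0],[0.2,0,0],1],
    [[0,0,0],[0,0,0],1],
  ],
)

```text
time: 6.82
ee_pos: [0.5638, 0.2181, 0.2084]
tcp_rot: [-3.141, 0.029, -0.001]
force: [-0.2, -0.1, -1.8]
finger_gap: 0.585
finger_force: 29.9
```

>>> play_rows(
  moves=[
    [[0,0,0],[0.1,0,0],1],
    [[0,0,0],[0.1,0,0],1],
    [[0,0,0],[0.1,0,0],1],
    [[0,0,0],[0,0,0],1],
    [[0,0,0],[0,0,0],1],
  ],
)

```text
time: 7.45
ee_pos: [0.5667, 0.2181, 0.2084]
tcp_rot: [-3.141, 0.029, -0.0]
force: [-0.7, 0.3, 0.1]
finger_gap: 0.587
finger_force: 29.9
```

>>> play_rows(
  moves=[
    [[0,0,0],[0.1,0,0],1],
    [[0,0,0],[0.1,0,0],1],
    [[0,0,0],[0,0,0],1],
    [[0,0,0],[0,0,0],1],
    [[0,0,0],[0,0,0],1],
  ],
)

```text
time: 8.07
ee_pos: [0.5687, 0.2181, 0.2084]
tcp_rot: [-3.141, 0.029, -0.001]
force: [-0.5, -0.7, -1.4]
finger_gap: 0.587
finger_force: 29.9
```

>>> play_rows(
  moves=[
    [[0,0,0],[0.1,0,0],1],
    [[0,0,0],[0,0,0],1],
    [[0,0,0],[0,0,0],1],
  ],
)

```text
time: 8.45
ee_pos: [0.5696, 0.218, 0.2084]
tcp_rot: [3.141, -0.029, 0.0]
force: [-0.2, 0.1, -1.0]
finger_gap: 0.592
finger_force: 29.9
```

>>> play_rows(
  moves=[
    [[0,0,0],[0.1,0,0],1],
    [[0,0,0],[0,0,0],1],
    [[0,0,0],[0,0,0],1],
  ],
)

```text
time: 8.82
ee_pos: [0.5707, 0.218, 0.2084]
tcp_rot: [3.141, -0.029, 0.0]
force: [-0.2, -0.2, -1.1]
finger_gap: 0.587
finger_force: 29.9
```

>>> play_rows(
  moves=[
    [[0,0,0],[0.1,0,0],1],
    [[0,0,0],[0,0,0],1],
    [[0,0,0],[0,0,0],1],
  ],
)

```text
time: 9.2
ee_pos: [0.5717, 0.218, 0.2085]
tcp_rot: [3.141, -0.029, 0.0]
force: [0.1, 0.5, -1.3]
finger_gap: 0.585
finger_force: 29.9
```

>>> play_rows(
  moves=[
    [[0,0,0],[0.1,0,0],1],
    [[0,0,0],[0,0,0],1],
    [[0,0,0],[0,0,0],1],
  ],
)

```text
time: 9.57
ee_pos: [0.5719, 0.218, 0.2082]
tcp_rot: [3.141, -0.029, -0.002]
force: [-3.0, -0.2, -0.6]
finger_gap: 0.588
finger_force: 29.9
```

>>> play_rows(
  moves=[
    [[0,0,0],[0.1,0,0],1],
    [[0,0,0],[0,0,0],1],
    [[0,0,0],[0,0,0],1],
  ],
)

```text
time: 9.95
ee_pos: [0.5726, 0.218, 0.2082]
tcp_rot: [3.141, -0.029, -0.003]
force: [-5.1, -0.2, 0.3]
finger_gap: 0.59
finger_force: 29.9
```

>>> play_rows(
  moves=[
    [[0,0,0],[0,0,0.4],1],
    [[0,0,0],[0,0,0.4],1],
    [[0,0,0],[0,0,0.4],1],
    [[0,0,0],[0,0,0],1],
    [[0,0,0],[0,0,0],1],
  ],
)

```text
time: 10.58
ee_pos: [0.5726, 0.218, 0.1961]
tcp_rot: [3.141, -0.029, -0.003]
force: [-5.7, -0.6, -0.5]
finger_gap: 0.586
finger_force: 29.9
```

>>> play_rows(
  moves=[
    [[0,0,0],[0,0,0.1],1],
    [[0,0,0],[0,0,0.1],1],
    [[0,0,0],[0,0,0],1],
    [[0,0,0],[0,0,0],1],
  ],
)

```text
time: 11.08
ee_pos: [0.5727, 0.218, 0.1945]
tcp_rot: [3.141, -0.029, -0.002]
force: [-6.9, 0.8, 2.8]
finger_gap: 0.584
finger_force: 29.9
```

>>> play_rows(
  moves=[
    [[0,0,0],[-0.05,0,-0.05],1],
    [[0,0,0],[0,0,0],1],
    [[0,0,0],[0,0,0],-1],
    [[0,0,0],[0,0,0],-1],
    [[0,0,0],[0,0,0],-1],
  ],
)

```text
time: 11.7
ee_pos: [0.5742, 0.2179, 0.1953]
tcp_rot: [-3.141, 0.03, -0.003]
force: [0.3, -0.5, 0.2]
finger_gap: 0.906
finger_force: 0.0
```

>>> play_rows(
  moves=[
    [[0,0,0],[0,0,0],-1],
    [[0,0,0],[0,0,-2],-1],
    [[0,0,0],[0,0,-4],-1],
    [[0,0,0],[0,0,-6],-1],
    [[0,0,0],[0,0,0],-1],
  ],
)

```text
time: 12.32
ee_pos: [0.5762, 0.2193, 0.3202]
tcp_rot: [-3.137, 0.03, -0.016]
force: [0.1, 0.4, -0.3]
finger_gap: 0.998
finger_force: 0.0
```

Run:
```python
from h import *
import pickle
np.set_printoptions(precision=4,suppress=True)
s=r.state();c=optics.camera_info("wrist")
im=optics.grab_frame("wrist")
print(s["time"],s["ee_pos"],s["tcp_rot"],np.round(s["force"],2))
cv2.imwrite("pics/w3.png",im)
pickle.dump({k:np.array(v) for k,v in c.items()},open("w3.pkl","wb"))
```

```text
12.325 [0.5762 0.2193 0.3202] [-3.1367  0.03   -0.0165] [ 0.07  0.41 -0.3 ]
```

View pics/w3.png

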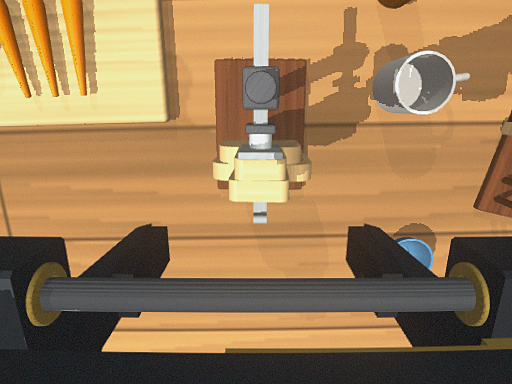

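The wrist view shows the small and medium paddles flush together against the stop, with their tops at rows 150–200. The lip is at (260,218) with free bar behind it. Next I'll fetch the large paddle.

>>> play_rows(
  moves=[
    [[0,0,0],[0.3,4,0],-1],
    [[0,0,0],[0.3,5.8,0],-1],
    [[0,0,0],[0.3,5.8,0],-1],
    [[0,0,0],[0.3,5.8,0],-1],
    [[0,0,0],[0.3,5.8,0],-1],
  ],
)

```text
time: 13.0
ee_pos: [0.582, -0.0561, 0.3134]
tcp_rot: [3.141, -0.029, -0.004]
force: [1.1, 0.1, 0.9]
finger_gap: 0.997
finger_force: 0.0
```

>>> play_rows(
  moves=[
    [[0,0,0],[0.3,5.8,0],-1],
    [[0,0,0],[0.3,5.5,0],-1],
    [[0,0,6.1],[0.1,3.9,0],-1],
    [[0,0,6.1],[0,0,0],-1],
    [[0,0,0],[0,0,0],-1],
  ],
)

```text
time: 13.62
ee_pos: [0.5863, -0.2064, 0.3133]
tcp_rot: [-3.12, 0.362, 0.004]
force: [-0.1, 0.4, -0.1]
finger_gap: 1.004
finger_force: 0.0
```

Run:
```python
from h import *
np.set_printoptions(precision=4,suppress=True)
s=r.state();c=optics.camera_info("wrist")
im=optics.grab_frame("wrist")
T=Ro.from_rotvec(s["tcp_rot"]).as_matrix();print(s["ee_pos"],"yaw",np.degrees(np.arctan2(T[1,0],T[0,0])))
p=proj(c,[[.59,-.2065,.201]])[0];print(p)
cv2.imwrite("pics/w4.png",cv2.resize(im[int(p[1])-60:int(p[1])+60,int(p[0])-80:int(p[0])+80],None,fx=5,fy=5,interpolation=cv2.INTER_CUBIC))
print(int(p[0])-80,int(p[1])-60)
import pickle;pickle.dump({k:np.array(v) for k,v in c.items()},open("w4.pkl","wb"))
```

```text
[ 0.5863 -0.2064  0.3133] yaw -13.239197795795995
[256.5131 173.4381]
176 113
```

View pics/w4.png

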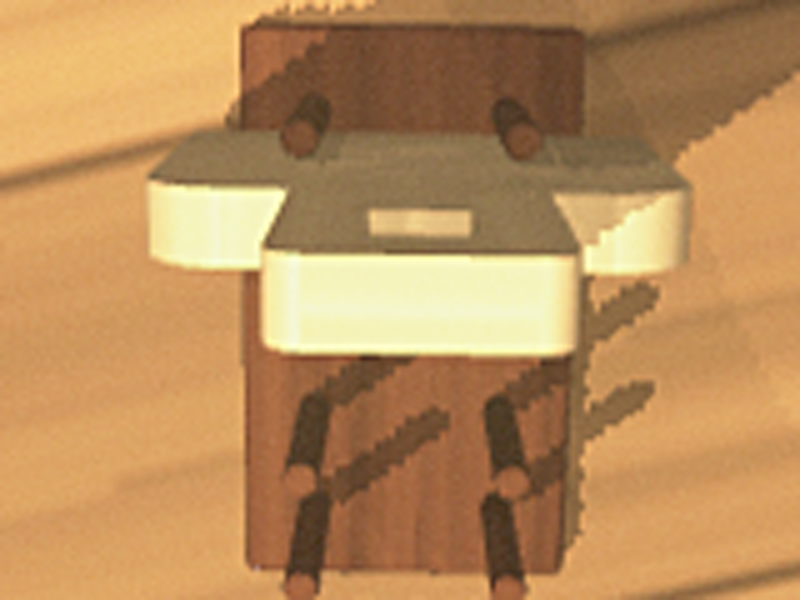

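The large neck top is centred at crop (420,302), which is pixel (260,173), and it is square to the tool. I'll descend and grip it.

>>> play_rows(
  moves=[
    [[0,0,0],[0.4,0.2,3],-1],
    [[0,0,0],[0,0,4.5],-1],
    [[0,0,0],[0,0,4.5],-1],
    [[0,0,0],[0,0,3.5],-1],
    [[0,0,0],[0,0,0],-1],
  ],
)

```text
time: 14.3
ee_pos: [0.5884, -0.2074, 0.1571]
tcp_rot: [-3.119, 0.358, 0.011]
force: [-0.1, -0.1, 0.3]
finger_gap: 0.997
finger_force: 0.0
```

>>> play_rows(
  moves=[
    [[0,0,0],[0,0,0],1],
    [[0,0,0],[0,0,0],1],
    [[0,0,0],[0,0,0],1],
    [[0,0,0],[0,0,0],1],
    [[0,0,0],[0,0,0],1],
  ],
)

```text
time: 14.92
ee_pos: [0.5916, -0.2098, 0.1612]
tcp_rot: [3.12, -0.363, 0.004]
force: [-0.1, -1.1, 6.1]
finger_gap: 0.672
finger_force: 30.0
```

>>> play_rows(
  moves=[
    [[0,0,0],[0,0,-2.5],1],
    [[0,0,0],[0,0,-4.5],1],
    [[0,0,0],[0,0,-5],1],
    [[0,0,-6.1],[0,0,0],1],
    [[0,0,-6.1],[0,0,0],1],
  ],
)

```text
time: 15.55
ee_pos: [0.5903, -0.209, 0.2802]
tcp_rot: [3.141, -0.023, -0.0]
force: [0.4, 0.2, -1.8]
finger_gap: 0.675
finger_force: 30.0
```

>>> play_rows(
  moves=[
    [[0,0,0],[-2,-4,0],1],
    [[0,0,0],[-2.5,-5,0],1],
    [[0,0,0],[-2.5,-5,0],1],
    [[0,0,0],[-2.5,-5,0],1],
    [[0,0,0],[-1.4,-5.5,0],1],
  ],
)

```text
time: 16.18
ee_pos: [0.4842, 0.0387, 0.2797]
tcp_rot: [3.141, -0.031, -0.002]
force: [0.8, -0.0, -1.6]
finger_gap: 0.673
finger_force: 30.0
```

>>> play_rows(
  moves=[
    [[0,0,0],[0,-5.5,0],1],
    [[0,0,0],[0,-5.5,0],1],
    [[0,0,0],[0,-5,0],1],
    [[0,0,0],[0,-2,0],1],
    [[0,0,0],[0,0,0],1],
  ],
)

```text
time: 16.8
ee_pos: [0.489, 0.2183, 0.2795]
tcp_rot: [3.141, -0.026, -0.001]
force: [0.5, -0.0, -1.5]
finger_gap: 0.673
finger_force: 30.0
```

Run:
```python
from h import *
import pickle
np.set_printoptions(precision=4,suppress=True)
s=r.state();c=optics.camera_info("wrist")
im=optics.grab_frame("wrist")
T=Ro.from_rotvec(s["tcp_rot"]).as_matrix();print(s["ee_pos"],"yaw",np.degrees(np.arctan2(T[1,0],T[0,0])),s["force"])
cv2.imwrite("pics/w5.png",im)
pickle.dump({k:np.array(v) for k,v in c.items()},open("w5.pkl","wb"))
```

```text
[0.489  0.2183 0.2795] yaw -0.9351391084956562 [ 0.4921 -0.0184 -1.5329]
```

View pics/w5.png

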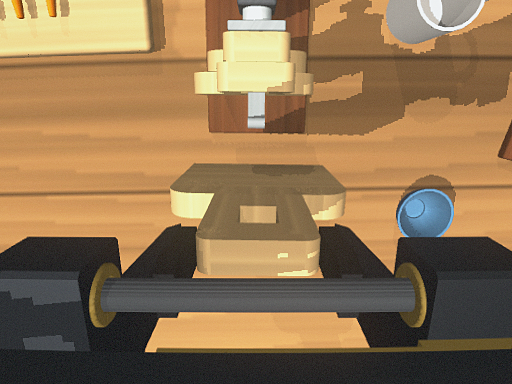

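The wrist view shows the bar at column 257 and the held large paddle at column 258, so they are aligned. The medium and small paddles hang back at the stop, with free bar down to the lip at row 125.

>>> play_rows(
  moves=[
    [[0,0,0],[0,0,3],1],
    [[0,0,0],[0,0,3.8],1],
    [[0,0,0],[0,0,0],1],
    [[0,0,0],[1,0,0],1],
    [[0,0,0],[1,0,0],1],
  ],
)

```text
time: 17.48
ee_pos: [0.5118, 0.2172, 0.2136]
tcp_rot: [-3.14, 0.031, -0.006]
force: [-0.1, 0.3, -1.3]
finger_gap: 0.671
finger_force: 30.0
```

>>> play_rows(
  moves=[
    [[0,0,0],[1,0,0],1],
    [[0,0,0],[1,0,0],1],
    [[0,0,0],[1,0,0],1],
    [[0,0,0],[0.7,0,0],1],
    [[0,0,0],[0,0,0],1],
  ],
)

```text
time: 18.1
ee_pos: [0.547, 0.2166, 0.2117]
tcp_rot: [3.141, -0.03, 0.0]
force: [0.3, -0.4, -1.4]
finger_gap: 0.672
finger_force: 30.0
```

>>> play_rows(
  moves=[
    [[0,0,0],[0.2,0,0],1],
    [[0,0,0],[0.2,0,0],1],
    [[0,0,0],[0.1,0,0],1],
    [[0,0,0],[0,0,0],1],
    [[0,0,0],[0,0,0],1],
  ],
)

```text
time: 18.73
ee_pos: [0.5514, 0.2166, 0.2119]
tcp_rot: [3.141, -0.029, 0.0]
force: [0.6, 0.6, -1.3]
finger_gap: 0.671
finger_force: 30.0
```

>>> play_rows(
  moves=[
    [[0,0,0],[0.1,0,0],1],
    [[0,0,0],[0.1,0,0],1],
    [[0,0,0],[0,0,0],1],
    [[0,0,0],[0,0,0],1],
  ],
)

```text
time: 19.23
ee_pos: [0.5535, 0.2166, 0.2119]
tcp_rot: [3.141, -0.029, -0.0]
force: [0.5, 0.3, -1.3]
finger_gap: 0.671
finger_force: 30.0
```

>>> play_rows(
  moves=[
    [[0,0,0],[0.1,0,0],1],
    [[0,0,0],[0,0,0],1],
    [[0,0,0],[0,0,0],1],
  ],
)

```text
time: 19.6
ee_pos: [0.5545, 0.2165, 0.2119]
tcp_rot: [3.141, -0.029, -0.0]
force: [-0.9, -0.6, -1.6]
finger_gap: 0.673
finger_force: 30.0
```

>>> play_rows(
  moves=[
    [[0,0,0],[0.1,0,0],1],
    [[0,0,0],[0,0,0],1],
    [[0,0,0],[0,0,0],1],
  ],
)

```text
time: 19.98
ee_pos: [0.5555, 0.2165, 0.2119]
tcp_rot: [3.141, -0.029, 0.0]
force: [-0.0, -0.3, -0.6]
finger_gap: 0.674
finger_force: 30.0
```

>>> play_rows(
  moves=[
    [[0,0,0],[0.1,0,0],1],
    [[0,0,0],[0,0,0],1],
    [[0,0,0],[0,0,0],1],
  ],
)

```text
time: 20.35
ee_pos: [0.5564, 0.2166, 0.2119]
tcp_rot: [3.141, -0.029, -0.0]
force: [-0.5, -0.0, -2.0]
finger_gap: 0.673
finger_force: 30.0
```

>>> play_rows(
  moves=[
    [[0,0,0],[0.1,0,0],1],
    [[0,0,0],[0,0,0],1],
    [[0,0,0],[0,0,0],1],
  ],
)

```text
time: 20.72
ee_pos: [0.5566, 0.2166, 0.2117]
tcp_rot: [3.141, -0.029, -0.003]
force: [-3.1, 0.9, 0.1]
finger_gap: 0.671
finger_force: 30.0
```

>>> play_rows(
  moves=[
    [[0,0,0],[0.1,0,0],1],
    [[0,0,0],[0.1,0,0],1],
    [[0,0,0],[0,0,0],1],
    [[0,0,0],[0,0,0],1],
  ],
)

```text
time: 21.22
ee_pos: [0.5573, 0.2165, 0.2115]
tcp_rot: [3.141, -0.028, -0.007]
force: [-6.6, 0.1, 0.9]
finger_gap: 0.675
finger_force: 30.0
```

>>> play_rows(
  moves=[
    [[0,0,0],[0.1,0,0],1],
    [[0,0,0],[0,0,0],1],
    [[0,0,0],[0,0,0],1],
  ],
)

```text
time: 21.6
ee_pos: [0.5576, 0.2165, 0.2114]
tcp_rot: [3.14, -0.028, -0.009]
force: [-8.1, 1.1, 1.9]
finger_gap: 0.674
finger_force: 30.0
```

>>> play_rows(
  moves=[
    [[0,0.3,0],[0.04,0,0],1],
    [[0,0,0],[0,0,0],1],
    [[0,0,0],[0,0,0],1],
  ],
)

```text
time: 21.98
ee_pos: [0.5578, 0.2165, 0.2113]
tcp_rot: [3.14, -0.027, -0.001]
force: [-8.2, -0.3, 1.8]
finger_gap: 0.673
finger_force: 30.0
```

>>> play_rows(
  moves=[
    [[0,0,0],[0.05,0,0.2],1],
    [[0,0,0],[0,0,0.3],1],
    [[0,0,0],[0,0,0],1],
    [[0,0,0],[0,0,0],1],
  ],
)

```text
time: 22.48
ee_pos: [0.5578, 0.2169, 0.2064]
tcp_rot: [3.141, -0.027, -0.002]
force: [-10.6, 0.9, 2.7]
finger_gap: 0.67
finger_force: 30.0
```

>>> play_rows(
  moves=[
    [[0,0,0],[0,0,0.3],1],
    [[0,0,0],[0,0,0.2],1],
    [[0,0,0],[0,0,0],1],
    [[0,0,0],[0,0,0],1],
  ],
)

```text
time: 22.98
ee_pos: [0.5578, 0.2171, 0.2015]
tcp_rot: [3.141, -0.026, -0.002]
force: [-9.0, 1.5, 3.0]
finger_gap: 0.671
finger_force: 29.9
```

>>> play_rows(
  moves=[
    [[0,0,0],[0,0,0.2],1],
    [[0,0,0],[0,0,0.1],1],
    [[0,0,0],[0,0,0],1],
    [[0,0,0],[0,0,0],1],
  ],
)

```text
time: 23.48
ee_pos: [0.5578, 0.2171, 0.1986]
tcp_rot: [3.141, -0.026, -0.002]
force: [-10.5, -0.2, 3.5]
finger_gap: 0.672
finger_force: 29.9
```

>>> play_rows(
  moves=[
    [[0,0,0],[0,0,0.1],1],
    [[0,0,0],[0,0,0.05],1],
    [[0,0,0],[0,0,0],1],
    [[0,0,0],[0,0,0],1],
  ],
)

```text
time: 23.98
ee_pos: [0.5578, 0.2171, 0.1971]
tcp_rot: [3.141, -0.026, -0.002]
force: [-10.0, 0.1, 3.9]
finger_gap: 0.675
finger_force: 29.9
```

Height is close to the bar. I'll go down until the load rises.

>>> play_rows(
  moves=[
    [[0,0,0],[0,0,0.1],1],
    [[0,0,0],[0,0,0],1],
    [[0,0,0],[0,0,0],1],
  ],
)

```text
time: 24.35
ee_pos: [0.5578, 0.2171, 0.1961]
tcp_rot: [3.141, -0.026, -0.002]
force: [-10.3, 1.4, 4.0]
finger_gap: 0.674
finger_force: 29.9
```

>>> play_rows(
  moves=[
    [[0,0,0],[0,0,0.1],1],
    [[0,0,0],[0,0,0],1],
    [[0,0,0],[0,0,0],1],
  ],
)

```text
time: 24.72
ee_pos: [0.5578, 0.2171, 0.1953]
tcp_rot: [3.141, -0.026, -0.002]
force: [-10.4, 0.4, 5.4]
finger_gap: 0.672
finger_force: 29.9
```

>>> play_rows(
  moves=[
    [[0,0,0],[0,0,0.1],1],
    [[0,0,0],[0,0,0],1],
    [[0,0,0],[0,0,0],1],
  ],
)

```text
time: 25.1
ee_pos: [0.5578, 0.2171, 0.1948]
tcp_rot: [3.141, -0.026, -0.002]
force: [-10.4, -0.1, 8.4]
finger_gap: 0.676
finger_force: 29.9
```

>>> play_rows(
  moves=[
    [[0,-0.15,0],[-0.1,0,-0.05],1],
    [[0,-0.15,0],[-0.1,0,0],1],
    [[0,0,0],[0,0,0],1],
    [[0,0,0],[0,0,0],1],
  ],
)

```text
time: 25.6
ee_pos: [0.5577, 0.2171, 0.1953]
tcp_rot: [-3.141, 0.027, 0.005]
force: [-8.2, 0.7, 4.3]
finger_gap: 0.673
finger_force: 30.0
```

>>> play_rows(
  moves=[
    [[0,0,0],[-0.1,0,0],1],
    [[0,0,0],[-0.05,0,0],1],
    [[0,0,0],[0,0,0],1],
    [[0,0,0],[0,0,0],1],
  ],
)

```text
time: 26.1
ee_pos: [0.5577, 0.2172, 0.1954]
tcp_rot: [-3.141, 0.028, 0.0]
force: [-5.5, 0.8, 4.4]
finger_gap: 0.673
finger_force: 30.0
```

>>> play_rows(
  moves=[
    [[0,0,0],[-0.1,0,-0.03],1],
    [[0,0,0],[-0.05,0,-0.03],1],
    [[0,0,0],[0,0,0],1],
    [[0,0,0],[0,0,0],1],
  ],
)

```text
time: 26.6
ee_pos: [0.5576, 0.2171, 0.1959]
tcp_rot: [-3.14, 0.029, -0.003]
force: [-0.6, 1.3, 1.9]
finger_gap: 0.669
finger_force: 30.0
```

>>> play_rows(
  moves=[
    [[0,0,0],[0,0,0],-1],
    [[0,0,0],[0,0,0],-1],
    [[0,0,0],[0,0,0],-1],
    [[0,0,0],[0,0,0],-1],
    [[0,0,0],[0,0,-2],-1],
  ],
)

```text
time: 27.22
ee_pos: [0.5554, 0.2158, 0.2143]
tcp_rot: [3.14, -0.029, -0.005]
force: [-0.3, 0.3, -0.6]
finger_gap: 1.0
finger_force: 0.0
```

>>> play_rows(
  moves=[
    [[0,0,0],[0,0,-4],-1],
    [[0,0,0],[0,0,-5],-1],
    [[0,0,0],[-5,0,0],-1],
    [[0,0,0],[-3,0,0],-1],
    [[0,0,0],[0,0,0],-1],
  ],
)

```text
time: 27.85
ee_pos: [0.4746, 0.2182, 0.306]
tcp_rot: [3.141, -0.026, -0.001]
force: [0.5, 0.2, 0.2]
finger_gap: 1.001
finger_force: 0.0
```

Run:
```python
from h import *
s=r.state();print(s["time"],s["ee_pos"],s["force"])
w=optics.grab_frame("wrist");t=optics.grab_frame("scene")
c=optics.camera_info("wrist");p=proj(c,[[.565,.2175,.237]])[0].astype(int);print(p)
y0=max(p[1]-60,0)
a=cv2.resize(w[y0:y0+120,p[0]-80:p[0]+80],None,fx=2.5,fy=5,interpolation=cv2.INTER_CUBIC)
a=cv2.resize(w[y0:y0+120,p[0]-50:p[0]+50],(400,480),interpolation=cv2.INTER_CUBIC)
b=cv2.resize(t[120:240,335:435],(400,480),interpolation=cv2.INTER_CUBIC)
cv2.imwrite("pics/f.png",np.hstack([a,b]))
```

```text
27.85 [0.47456441 0.21824373 0.30595865] [0.52507688 0.18889273 0.23840102]
[255  72]
```

View pics/f.png

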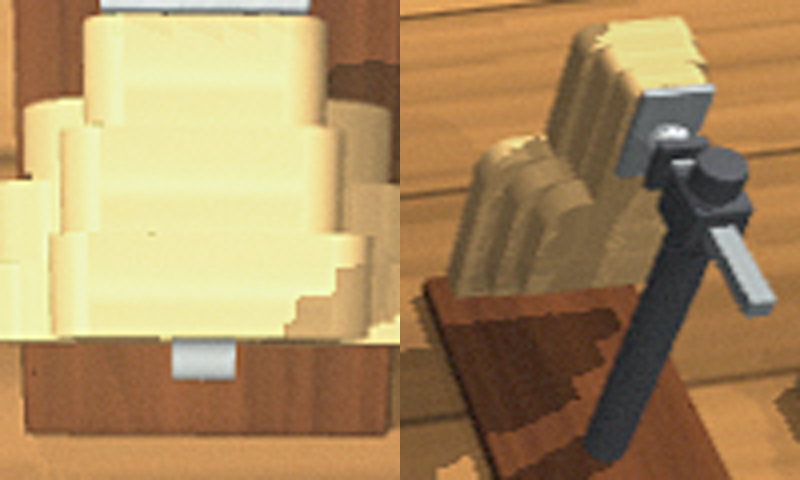

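The three paddles are flush and straight. Only the lip, about 8 mm deep at (205,360), shows in front of the large one, so it sits behind the lip. I'm handing the job in.

```bash
python3 -c "
from plant import r
print(r.finish_job())"
```

```text
the job is handed in; nothing more can be done
None
```

The job is handed in: the medium paddle, then the large one, now hang in front of the small one. In the last picture all three are flush and straight, with the large one behind the lip. It took about 28 s of the 72 s allowed, and the mug, jar and bowl were not touched.

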